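# Pull-test the filter slides and draw out those in weak clips

## Robot

A 6-joint arm with a two-finger parallel gripper is mounted at the origin on a cart in front of the work surface, level with it; the furniture and walls round the work are solid. World frame = base frame: x ahead of the robot, y to its left, z up, the work surface at z = 0. Lengths are in m, angles in rad, forces in N, time in s.
With the tool pointing down it reaches from about 0.225 to 0.875 m from the base axis. Payload 3.4 kg.
Tool frame: the origin (TCP) lies at the very end of the fingers, on their centre line; the grasp point (between the pads) lies behind it (manip.grasp_offset is the z of the grasp point in the tool frame, in m); z points along the fingers, y is the line along which they close (so a half turn about z gives the same grasp; the last joint's range is limited). The gripper opens to 85 mm and grips with 20 to 120 N. Pads are 22 mm wide; open, the fingers measure 114 mm over their backs; the gripper's body (76 mm by 85 mm) begins 54 mm behind the grasp point. The pads swing forward as they close: fully open they stand 13 mm farther back than shut.
Start: joints at [-1.349, 0.276, 1.505, -0, 1.361, -0.121], TCP at [0.193, -0.542, 0.231] pointing down, gripper open.
Joint ranges: [-2.89, 2.89], [-0.75, 2.08], [0.22, 2.7], [-1.18, 4.32], [0.11, 2.71], [-2.7, 2.7]. Speed limits (rad/s): [2.57, 2.57, 3.14, 3.14, 3.14, 3.14].

## Interface

Orientations are given as a unit quaternion [w, x, y, z].
In Python, from rig import manip gives the robot as it stands.
- The arm moves only by the shell command python3 -m pendant 'ROWS' [FORCE]. ROWS is JSON, a list of rows, each an object of numbers: "dx", "dy", "dz": the shift along the tool's x, y, z in m; "rx", "ry", "rz": the turn, a rotation vector about the tool's x, y, z in degrees; "hand": the finger opening in m, from 0 to 0.0854. In form: [{"dx": .., "dy": .., "dz": .., "rx": .., "ry": .., "rz": .., "hand": ..}, ...]. A call has 1 to 12 rows; each row shifts and turns the commanded pose from where the row before left it, along the tool's axes as they then stand; what a row does not reach is not made up. A row lasts 1/12 s, in which the tool goes at most 41.7 mm and 7.16 degrees, less where a joint would pass 70% of its speed; a pose out of reach is approached as far as the arm can. A call is refused whole if a number of a shift passes 0.0417 or a number of a turn 7.16, either way. A call with a gripper value outside its range is refused whole. The fingers move at their own pace and stop on an object; FORCE is the grip in N (left out, the last holds). Time passes only in rows, so rows that do not move let the fingers close. It gives the time, the measured TCP pose, the force, the opening and the grip force at its end, in the units of the state.
- manip.get_state(): the state, without advancing time (a new reading comes with each control period).
- manip.get_image(name): name is "side" or "top"; returns a dict with "frame" (400x640x3 uint8, red, green, blue), "fx", "fy", "cx", "cy" (pixels), "distortion" ([k1, k2, p1, p2, k3] as OpenCV has them; the pictures are not rectified), "position" and "attitude" of the camera in the world. Camera axes: x right, y up, looking along -z (the intrinsics and any distortion apply to the point x, -y, -z); pixel columns grow to the right and rows downward; lengths in m; the calibration is good to about 2 mm. A picture is of the moment at which its call begins. There is no depth.
- manip.sign_off(): hands the job in; it is judged then, once.
The state is a dict: "clock": time; "qpos": joint angles; "qd": joint speeds; "effort": joint torques, N m; "position": TCP position; "ee_rot": TCP orientation; "contact_force": force on the tool from outside, world axes, zero at the start; "moment": the same for the moment, N m; "width": finger opening in m; "gripper_force": force on a finger pad.
Only numpy, scipy, OpenCV 4.12 (cv2) and the standard library are available. Lean on these libraries where they do the work, as an engineer would, in place of code of your own. Each camera call takes 0.05 s, during which the arm holds its last target. There are 200 camera calls.

## Task

The four filter slides in the rack are each held home by a sprung detent clip, and two of those springs have gone weak; they look alike, so test each slide by hooking a fingertip behind its upright orange tab and pulling it lightly towards the open deck of the rack. Where the clip gives way to a light pull, draw that slide all the way out so that it lies flat on the deck, clear of its clip; slides that hold firmly must not be forced out and must be left home in their clips. Leave the bottles and the jar standing where they are.

Things in the scene. Friction and masses are not known exactly. Their poses are not given: they have to be found in the camera images.
- rack: Fixed aluminium rack, 212 x 296 mm. Origin: underside. x along the slides; -x is the pulling direction, to the open front. Four grey clips side by side (y = -105, -35, 35, 105 mm), each a channel from x = -10 to 57 mm, floor 14 mm over the table. In front (x = -142 to -11 mm) a flat deck, 14 mm over the table, and a rim 21.5 mm over the table (front rim x = -144).
- slide_a: Loose black filter slide, 110 x 40 x 8 mm, about 0.12 kg, home in one of the clips (which one varies). Origin: centre of its underside; axes as the rack's. Upright orange tab, 7 mm thick (x), 28 mm wide (y), back face (to pull on) at x = -43 mm, top 48 mm over the underside; behind it is room for a closed gripper over the slide's flat top (8 mm over the underside).
- slide_b: As slide_a. Home: its origin is at x = 0 (within 2 mm), z = 14 mm in the rack's frame. Steel lips of the clip (tops 26.5 mm over the table) lie over its edges from x = -10 to 57 mm, so it leaves only along -x: wholly clear of the clip after 65 mm of travel; after 89 mm it meets the front rim. Round green window at x = 12 mm.
- slide_c: As slide_a. Two sprung balls of the clip sit in its side notches when home. Two of the four clips are weak, any two, alike in looks: a weak clip lets go at 5 to 8 N after 6 to 8 mm of travel, then the slide moves freely (under 3 N). A sound clip yields only 1 to 2 mm at 10 N, under 5 mm at 25 N, and needs well over 30 N to let go.
- slide_d: As slide_a. A sound clip draws its slide home again when a light pull ends. No slide may be pushed or pulled with over 30 N: a test pull of about 10 to 12 N, then stopping, tells weak from sound.
- dropper_bottle: White dropper bottle, 40 mm wide, 104 mm tall, standing loose at the right of the rack; origin at the centre of its foot, z up. A bystander.
- clear_jar: Clear jar on a black base, 48 mm wide, 69 mm tall, standing loose at the right of the rack; origin at the centre of its foot, z up. A bystander.
- amber_bottle: Amber bottle with a black cap, 33 mm wide, 81 mm tall, standing loose at the left of the rack; origin at the centre of its foot, z up. A bystander.

How it is judged:
On the way:
1. a first slide has been drawn out of its clip (x of any of slide_a, slide_b, slide_c, slide_d in the frame of rack below -0.067 m), for 0.1 s.
At the end, for the whole second after the job is handed in: The two slides from the weak clips lie flat and at rest on the deck, wholly clear of their clips (origin at least 67 mm from home along the rack's -x, tilted less than 0.1 rad, underside within 5 mm of deck height); the other two are home and at rest (within 4 mm of their place along the pull) ((x of slide_a in the frame of rack below -0.067 m or x of slide_a in the frame of rack above -0.004 m) and (x of slide_b in the frame of rack below -0.067 m or x of slide_b in the frame of rack above -0.004 m) and (x of slide_c in the frame of rack below -0.067 m or x of slide_c in the frame of rack above -0.004 m) and (x of slide_d in the frame of rack below -0.067 m or x of slide_d in the frame of rack above -0.004 m) and x of any of slide_b, slide_c, slide_d in the frame of rack below -0.067 m and x of any of slide_a, slide_c, slide_d in the frame of rack below -0.067 m and x of any of slide_a, slide_b, slide_d in the frame of rack below -0.067 m and x of any of slide_a, slide_b, slide_c in the frame of rack below -0.067 m and x of any of slide_b, slide_c, slide_d in the frame of rack above -0.004 m and x of any of slide_a, slide_c, slide_d in the frame of rack above -0.004 m and x of any of slide_a, slide_b, slide_d in the frame of rack above -0.004 m and x of any of slide_a, slide_b, slide_c in the frame of rack above -0.004 m and z of slide_a in the frame of rack between 0.009 and 0.019 m and z of slide_b in the frame of rack between 0.009 and 0.019 m and z of slide_c in the frame of rack between 0.009 and 0.019 m and z of slide_d in the frame of rack between 0.009 and 0.019 m and x of each of slide_a, slide_b, slide_c, slide_d in the frame of rack above -0.11 m and angle between each of slide_a, slide_b, slide_c, slide_d's own z axis and vertical below 0.1 rad and linear speed of each of slide_a, slide_b, slide_c, slide_d below 0.01 m/s); the robot touches nothing.
It fails at once if a slide is pushed or pulled with more than 30 N (that is forcing a sound clip) (contact force between any of slide_a, slide_b, slide_c, slide_d and the fingers above 30 N or contact force between any of slide_a, slide_b, slide_c, slide_d and the arm above 30 N).
It fails at once if a bottle or the jar is moved more than 30 mm or tipped (distance of any of dropper_bottle, clear_jar, amber_bottle from where it was at the start of the episode above 0.03 m or angle between any of dropper_bottle, clear_jar, amber_bottle's own z axis and vertical above 0.4 rad).
It also fails if it takes over 54 s, if anything falls off the work surface, if the arm or the gripper's body presses on something with over 40 N, if the wrist force passes 120 N, or if a joint passes its speed limit or range.

## Working session

There is one attempt and no reset: what is moved stays moved. The work goes in short steps, Python scripts to look and compute and a shell command to move; the robot and the scene stay as the last step left them, time stands still between calls to the robot, and variables do not carry over. Pictures are saved under pics/ and viewed, at most 10 in all, crops included, and the job is handed in when it is done.

```bash
mkdir -p pics; cat > h.py <<'E'
import cv2,numpy as np,json
from rig import manip
from scipy.spatial.transform import Rotation as R
def snap(n,f):
    im=manip.get_image(n); cv2.imwrite('pics/'+f,im['frame'][:,:,::-1]); return im
E
python3 - <<'E'
from h import *
import pickle
for n in('top','side'):
    im=snap(n,n+'0.png'); pickle.dump(im,open(n+'.pkl','wb'))
    print({k:v for k,v in im.items() if k!='frame'})
print(manip.get_state(),manip.grasp_offset)
E
```

```text
{'fx': 436.07522153108727, 'fy': 436.07522153108727, 'cx': 322.75804905935, 'cy': 194.0372388786909, 'distortion': array([-0.05312036,  0.        ,  0.        ,  0.        ,  0.        ]), 'position': array([0.32890399, 0.12120475, 1.07930483]), 'attitude': array([ 0.70846056,  0.0646158 , -0.06542366, -0.69973436])}
{'fx': 411.4845891153033, 'fy': 411.4845891153033, 'cx': 315.8750835538691, 'cy': 205.008311307365, 'distortion': array([-0.03536265,  0.        ,  0.        ,  0.        ,  0.        ]), 'position': array([0.25668992, 0.88554936, 0.7681769 ]), 'attitude': array([-0.15873796, -0.0759093 ,  0.40671253,  0.89645131])}
{'clock': 0.1, 'qpos': array([-1.34900262e+00,  2.76535748e-01,  1.50600113e+00,  2.06498036e-06,
        1.36070087e+00, -1.21042306e-01]), 'qd': array([-0.00063754, -0.00209105, -0.00248317, -0.00032992,  0.00011438,
       -0.00084149]), 'effort': array([ 9.94779766e-04, -4.17701590e+01, -2.46406084e+01, -2.67261321e-04,
        5.87479080e-03,  1.14173835e-05]), 'position': array([ 0.19316081, -0.54108841,  0.23052608]), 'ee_rot': array([-8.21555221e-04,  9.85343578e-01,  1.70579473e-01, -4.04105722e-05]), 'contact_force': array([ 0.09310807, -0.02302769, -0.02167253]), 'moment': array([ 0.01428616,  0.03636646, -0.07271128]), 'gripper_force': 0.0, 'width': 0.08551938097626899} -0.0187
```

View pics/top0.png

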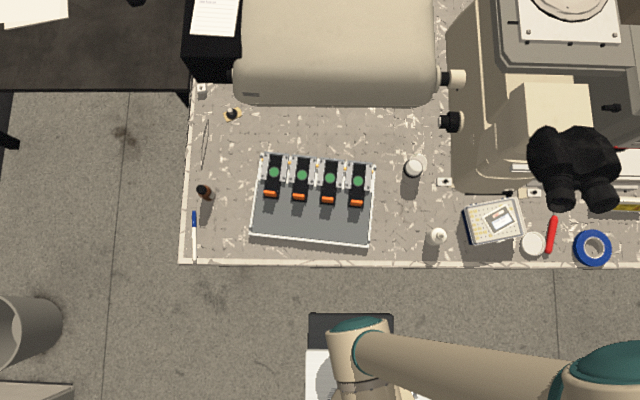

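View pics/side0.png

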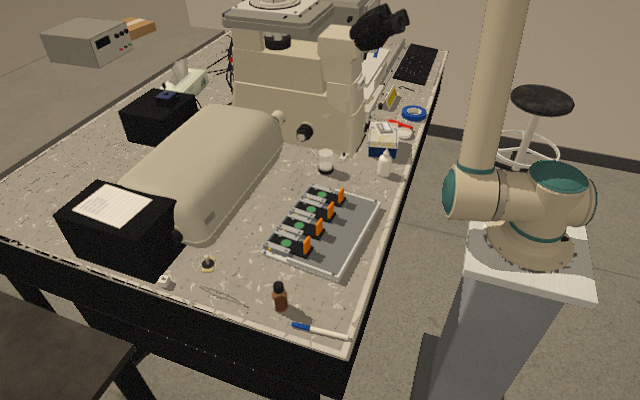

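The top view has the rack centred near (313,200), with its deck facing the robot. The orange tabs sit at (270,193), (299,197), (327,200) and (357,203), and the green windows are at about (274,172) to (358,181). The amber bottle is at (204,191), the jar at (413,168) and the dropper bottle at (437,237).

```bash
cat >> h.py <<'E'
def rays(im,px):
    K=np.array([[im['fx'],0,im['cx']],[0,im['fy'],im['cy']],[0,0,1]])
    u=cv2.undistortPoints(np.float64(px).reshape(-1,1,2),K,im['distortion']).reshape(-1,2)
    q=im['attitude']; M=R.from_quat([q[1],q[2],q[3],q[0]])
    return M.apply(np.c_[u[:,0],-u[:,1],-np.ones(len(u))])
def onz(im,px,z):
    d=rays(im,px); p=im['position']; return p+d*((z-p[2])/d[:,2])[:,None]
def blobs(im,lo,hi,amin=15):
    hsv=cv2.cvtColor(im['frame'],cv2.COLOR_RGB2HSV); m=cv2.inRange(hsv,lo,hi)
    n,_,s,c=cv2.connectedComponentsWithStats(m); return [(c[i],s[i]) for i in range(1,n) if s[i][4]>=amin]
GREEN=((45,80,60),(85,255,255)); ORANGE=((5,180,120),(18,255,255))
E
python3 - <<'E'
from h import *
import pickle
from scipy.optimize import least_squares
for n in('top','side'):
    im=pickle.load(open(n+'.pkl','rb'))
    g=[b for b in blobs(im,*GREEN)]; print(n,[(c.round(1),s[4]) for c,s in g])
    o=blobs(im,*ORANGE); print([(c.round(1),s) for c,s in o])
    px=np.array([c for c,s in g]); 
    P=onz(im,px,.022); 
    if len(P)!=4: print(P);continue
    P=P[np.argsort(P[:,1])]; print(P.round(4))
    m=np.array([[.012,y] for y in(-.105,-.035,.035,.105)])
    f=lambda v:(np.c_[v[0]+np.cos(v[2])*m[:,0]-np.sin(v[2])*m[:,1],v[1]+np.sin(v[2])*m[:,0]+np.cos(v[2])*m[:,1]]-P[:,:2]).ravel()
    r=least_squares(f,[.5,.1,0]);print('rack',r.x.round(4),'res mm',(r.fun*1e3).round(1))
im=pickle.load(open('top.pkl','rb'))
print('front rim',onz(im,[[250,238],[369,245]],.0215).round(3),'bystand',onz(im,[[204,191],[413,168],[437,237]],.07).round(3))
E
```

```text
top [(array([273.6, 171.4]), np.int32(54)), (array([301.4, 174.4]), np.int32(57)), (array([329.4, 177.3]), np.int32(58)), (array([357.6, 180.4]), np.int32(58)), (array([355.7, 323.6]), np.int32(228)), (array([620.1, 366.2]), np.int32(783)), (array([592.9, 355.8]), np.int32(17)), (array([586.1, 362.9]), np.int32(31)), (array([594.6, 370.6]), np.int32(48))]
[(array([269.6, 192.4]), array([264, 190,  12,   6,  56], dtype=int32)), (array([298.2, 195.5]), array([293, 193,  12,   6,  54], dtype=int32)), (array([327.1, 198.7]), array([322, 196,  12,   6,  54], dtype=int32)), (array([356.2, 201.8]), array([351, 199,  12,   6,  56], dtype=int32))]
[[ 0.58171436  0.24435589  0.022     ]
 [ 0.57495164  0.17487975  0.022     ]
 [ 0.56828689  0.10531073  0.022     ]
 [ 0.56138568  0.03513491  0.022     ]
 [ 0.21739164  0.03999355  0.022     ]
 [ 0.11804214 -0.59136167  0.022     ]
 [ 0.14306074 -0.52515991  0.022     ]
 [ 0.12715648 -0.50716055  0.022     ]
 [ 0.10917495 -0.52702653  0.022     ]]
side [(array([474.1, 169.8]), np.int32(137)), (array([559.4, 177.3]), np.int32(1136)), (array([448. ,
[... 257 characters left out ...]
, 187,   6,  16,  61], dtype=int32)), (array([330. , 209.7]), array([327, 201,   7,  18,  78], dtype=int32)), (array([318.7, 226.5]), array([316, 218,   7,  18,  82], dtype=int32)), (array([306.1, 244.6]), array([303, 236,   8,  18,  97], dtype=int32))]
[[ 0.15844896 -0.23239885  0.022     ]
 [-0.08808427 -0.28175555  0.022     ]
 [ 0.22208567 -0.10235397  0.022     ]
 [ 0.55963935  0.03454662  0.022     ]
 [ 0.56667017  0.10475391  0.022     ]
 [ 0.57266392  0.17468003  0.022     ]
 [-0.02056224  0.01200134  0.022     ]
 [ 0.57974686  0.24425065  0.022     ]]
front rim [[0.415 0.296 0.022]
 [0.402 0.008 0.022]] bystand [[ 0.521  0.402  0.07 ]
 [ 0.583 -0.094  0.07 ]
 [ 0.419 -0.145  0.07 ]]
```

```bash
python3 -m pendant '[{"rz":6.3,"hand":0},{"rz":6.3,"hand":0},{"rz":6.3,"hand":0},{"rz":6.25,"hand":0},{"dx":0.0073,"dy":-0.037},{"dx":0.0073,"dy":-0.037},{"dx":0.0073,"dy":-0.037},{"dx":0.0073,"dy":-0.037},{"dx":0.0073,"dy":-0.037},{"dx":0.0073,"dy":-0.037},{"dx":0.0073,"dy":-0.037},{"dx":0.0073,"dy":-0.037}]'
cat >> h.py <<'E'
YAW=-.0961; SX=[.5217,.5287,.535,.542]; SY=[.0386,.1088,.1786,.2481]
def rel(t):
    s=manip.get_state(); q=s['ee_rot']; M=R.from_quat([q[1],q[2],q[3],q[0]])
    x=M.as_matrix()[:,0]; z=M.as_matrix()[:,2]
    print('to go tool mm',(M.inv().apply(np.array(t)-s['position'])*1e3).round(1),'yaw err deg',np.degrees(np.arctan2(x[1],x[0])-YAW).round(2),'z',z.round(3),'q',s['qpos'].round(2),'w',s['width'],'F',s['contact_force'].round(1))
E
python3 -c "
from h import *
rel([SX[0],SY[0],.1])"
```

```text
to go tool mm [ 504.3 -435.3  131.3] yaw err deg 25.15 z [-0.     0.002 -1.   ] q [-1.35  0.28  1.51  0.    1.36 -0.12] w 0.08551938097626899 F [ 0.1 -0.  -0. ]invalid input
```

```bash
python3 -m pendant '[{"dx":0,"dy":0,"dz":0,"rx":0,"ry":0,"rz":6.3,"hand":0},{"dx":0,"dy":0,"dz":0,"rx":0,"ry":0,"rz":6.3,"hand":0},{"dx":0,"dy":0,"dz":0,"rx":0,"ry":0,"rz":6.3,"hand":0},{"dx":0,"dy":0,"dz":0,"rx":0,"ry":0,"rz":6.25,"hand":0},{"dx":0.0073,"dy":-0.037,"dz":0,"rx":0,"ry":0,"rz":0,"hand":0},{"dx":0.0073,"dy":-0.037,"dz":0,"rx":0,"ry":0,"rz":0,"hand":0},{"dx":0.0073,"dy":-0.037,"dz":0,"rx":0,"ry":0,"rz":0,"hand":0},{"dx":0.0073,"dy":-0.037,"dz":0,"rx":0,"ry":0,"rz":0,"hand":0},{"dx":0.0073,"dy":-0.037,"dz":0,"rx":0,"ry":0,"rz":0,"hand":0},{"dx":0.0073,"dy":-0.037,"dz":0,"rx":0,"ry":0,"rz":0,"hand":0},{"dx":0.0073,"dy":-0.037,"dz":0,"rx":0,"ry":0,"rz":0,"hand":0},{"dx":0.0073,"dy":-0.037,"dz":0,"rx":0,"ry":0,"rz":0,"hand":0}]'
python3 -c "
from h import *
rel([SX[0],SY[0],.1])"
```

```text
clock: 1.1
position: [0.2797, -0.2505, 0.231]
ee_rot: [-0.0, 0.999, -0.049, -0.0]
contact_force: [1.9, 1.0, -0.4]
width: -0.0
gripper_force: 0.0
to go tool mm [ 212.9 -311.2  131.1] yaw err deg -0.06 z [-0.  0. -1.] q [-0.92 -0.03  1.87  0.    1.3   0.75] w -3.898658071907547e-05 F [ 1.9  1.  -0.4]
```

```bash
python3 -m pendant '[{"dx":0.0213,"dy":-0.0311,"dz":0,"rx":0,"ry":0,"rz":0,"hand":0},{"dx":0.0213,"dy":-0.0311,"dz":0,"rx":0,"ry":0,"rz":0,"hand":0},{"dx":0.0213,"dy":-0.0311,"dz":0,"rx":0,"ry":0,"rz":0,"hand":0},{"dx":0.0213,"dy":-0.0311,"dz":0,"rx":0,"ry":0,"rz":0,"hand":0},{"dx":0.0213,"dy":-0.0311,"dz":0,"rx":0,"ry":0,"rz":0,"hand":0},{"dx":0.0213,"dy":-0.0311,"dz":0,"rx":0,"ry":0,"rz":0,"hand":0},{"dx":0.0213,"dy":-0.0311,"dz":0,"rx":0,"ry":0,"rz":0,"hand":0},{"dx":0.0213,"dy":-0.0311,"dz":0,"rx":0,"ry":0,"rz":0,"hand":0},{"dx":0.0213,"dy":-0.0311,"dz":0,"rx":0,"ry":0,"rz":0,"hand":0},{"dx":0.0213,"dy":-0.0311,"dz":0,"rx":0,"ry":0,"rz":0,"hand":0},{"dx":0,"dy":0,"dz":0.04,"rx":0,"ry":0,"rz":0,"hand":0},{"dx":0,"dy":0,"dz":0.04,"rx":0,"ry":0,"rz":0,"hand":0}]'
python3 - <<'E'
from h import *
rel([SX[0],SY[0],.03])
im=manip.get_image('side')['frame'][100:300,220:460]
cv2.imwrite('pics/s1.png',cv2.resize(im,None,fx=3,fy=3,interpolation=cv2.INTER_CUBIC)[:,:,::-1])
E
```

```text
clock: 2.1
position: [0.5253, 0.0384, 0.1521]
ee_rot: [-0.0, 0.999, -0.046, 0.004]
contact_force: [0.6, -0.5, -1.7]
width: -0.0003
gripper_force: 0.0
to go tool mm [ -4.5   0.2 122. ] yaw err deg 0.2 z [ 0.007 -0.    -1.   ] q [-0.06  0.26  1.74  0.    1.14  1.6 ] w -0.00029359289397895056 F [ 0.6 -0.5 -1.7]
```

View pics/s1.png

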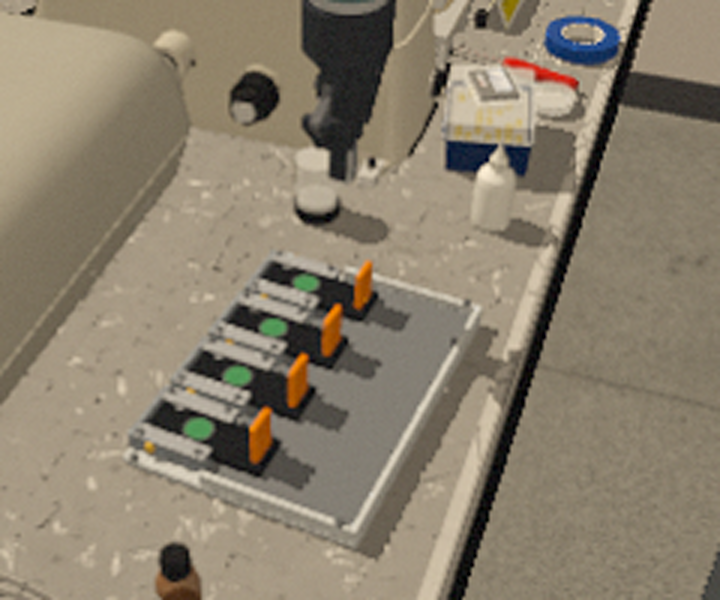

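The crop shows all four slides home, with the fingertip at (343,175) above the farthest slide's tab. Next I descend behind that tab.

```bash
python3 -m pendant '[{"dx":0,"dy":0,"dz":0,"rx":0,"ry":0,"rz":0,"hand":0},{"dx":0,"dy":0,"dz":0.03,"rx":0,"ry":0,"rz":0,"hand":0},{"dx":0,"dy":0,"dz":0.03,"rx":0,"ry":0,"rz":0,"hand":0},{"dx":0,"dy":0,"dz":0,"rx":0,"ry":0,"rz":0,"hand":0}]'
python3 - <<'E'
from h import *
rel([SX[0],SY[0],.03])
E
```

```text
clock: 2.48
position: [0.5193, 0.0362, 0.0891]
ee_rot: [0.0, 0.999, -0.049, -0.003]
contact_force: [-1.0, 0.2, -0.2]
width: 0.0003
gripper_force: 0.0
to go tool mm [ 2.6 -2.7 59.1] yaw err deg -0.06 z [-0.006  0.    -1.   ] q [-0.06  0.32  1.83 -0.    1.    1.6 ] w 0.00027578293174103613 F [-1.   0.2 -0.2]
```

```bash
python3 -m pendant '[{"dx":0.002,"dy":-0.002,"dz":0.015,"rx":0,"ry":0,"rz":0,"hand":0},{"dx":0,"dy":0,"dz":0.022,"rx":0,"ry":0,"rz":0,"hand":0},{"dx":0,"dy":0,"dz":0.022,"rx":0,"ry":0,"rz":0,"hand":0},{"dx":0,"dy":0,"dz":0,"rx":0,"ry":0,"rz":0,"hand":0},{"dx":0,"dy":0,"dz":0,"rx":0,"ry":0,"rz":0,"hand":0}]'
python3 - <<'E'
from h import *
rel([SX[0],SY[0],.03])
E
```

```text
clock: 2.9
position: [0.5248, 0.038, 0.0339]
ee_rot: [0.0, 0.999, -0.048, 0.001]
contact_force: [1.1, 1.1, 0.1]
width: -0.0
gripper_force: 0.0
to go tool mm [-3.1 -0.3  3.9] yaw err deg -0.04 z [ 0.001 -0.    -1.   ] q [-0.06  0.39  1.89 -0.    0.86  1.61] w -4.681201395402587e-05 F [1.1 1.1 0.1]
```

```bash
python3 -m pendant '[{"dx":-0.002,"dy":0,"dz":0.003,"rx":0,"ry":0,"rz":0,"hand":0},{"dx":-0.002,"dy":0,"dz":0,"rx":0,"ry":0,"rz":0,"hand":0},{"dx":-0.001,"dy":0,"dz":0,"rx":0,"ry":0,"rz":0,"hand":0},{"dx":0,"dy":0,"dz":0,"rx":0,"ry":0,"rz":0,"hand":0}]'; python3 -m pendant '[{"dx":-0.001,"dy":0,"dz":0,"rx":0,"ry":0,"rz":0,"hand":0},{"dx":0,"dy":0,"dz":0,"rx":0,"ry":0,"rz":0,"hand":0}]';python3 -m pendant '[{"dx":-0.001,"dy":0,"dz":0,"rx":0,"ry":0,"rz":0,"hand":0},{"dx":0,"dy":0,"dz":0,"rx":0,"ry":0,"rz":0,"hand":0}]'
```

```text
clock: 3.23
position: [0.5191, 0.0388, 0.0303]
ee_rot: [0.0, 0.999, -0.048, 0.001]
contact_force: [0.8, 0.9, 0.1]
width: -0.0
gripper_force: 0.0
clock: 3.4
position: [0.5179, 0.039, 0.0297]
ee_rot: [0.0, 0.999, -0.048, 0.0]
contact_force: [0.2, 0.1, 0.0]
width: 0.0005
gripper_force: 0.0
clock: 3.57
position: [0.5167, 0.039, 0.0293]
ee_rot: [0.0, 0.999, -0.048, -0.0]
contact_force: [0.4, -0.4, -0.1]
width: 0.0002
gripper_force: 0.0
```

```bash
for i in 1; do :; done; python3 -m pendant '[{"dx":-0.001,"dy":0,"dz":0,"rx":0,"ry":0,"rz":0,"hand":0},{"dx":0,"dy":0,"dz":0,"rx":0,"ry":0,"rz":0,"hand":0}]' | grep -E "pos|force"; python3 -m pendant '[{"dx":-0.001,"dy":0,"dz":0,"rx":0,"ry":0,"rz":0,"hand":0},{"dx":0,"dy":0,"dz":0,"rx":0,"ry":0,"rz":0,"hand":0}]'| grep -E "pos|force";python3 -m pendant '[{"dx":-0.001,"dy":0,"dz":0,"rx":0,"ry":0,"rz":0,"hand":0},{"dx":0,"dy":0,"dz":0,"rx":0,"ry":0,"rz":0,"hand":0}]'| grep -E "pos|force"
```

```text
position: [0.5156, 0.0391, 0.0292]
contact_force: [-0.1, -0.4, -0.9]
gripper_force: 0.0
position: [0.5149, 0.0392, 0.0292]
contact_force: [0.5, 0.1, 0.5]
gripper_force: 0.1
position: [0.5145, 0.0393, 0.0294]
contact_force: [1.4, -0.1, -0.7]
gripper_force: 0.7
```

```bash
for i in 1; do :; done; python3 -m pendant '[{"dx":-0.001,"dy":0,"dz":0,"rx":0,"ry":0,"rz":0,"hand":0},{"dx":0,"dy":0,"dz":0,"rx":0,"ry":0,"rz":0,"hand":0}]' | grep -E "pos|force"; python3 -m pendant '[{"dx":-0.001,"dy":0,"dz":0,"rx":0,"ry":0,"rz":0,"hand":0},{"dx":0,"dy":0,"dz":0,"rx":0,"ry":0,"rz":0,"hand":0}]'| grep -E "pos|force"
```

```text
position: [0.5144, 0.0393, 0.0295]
contact_force: [4.0, 0.1, -2.0]
gripper_force: 1.8
position: [0.5142, 0.0393, 0.0297]
contact_force: [3.6, -0.4, -3.0]
gripper_force: 2.7
```

```bash
python3 -m pendant '[{"dx":-0.001,"dy":0,"dz":0,"rx":0,"ry":0,"rz":0,"hand":0},{"dx":0,"dy":0,"dz":0,"rx":0,"ry":0,"rz":0,"hand":0}]'| grep -E "pos|force"
```

```text
position: [0.514, 0.0393, 0.0298]
contact_force: [6.2, -1.0, -2.3]
gripper_force: 3.3
```

```bash
python3 -m pendant '[{"dx":-0.002,"dy":0,"dz":0,"rx":0,"ry":0,"rz":0,"hand":0},{"dx":-0.001,"dy":0,"dz":0,"rx":0,"ry":0,"rz":0,"hand":0},{"dx":0,"dy":0,"dz":0,"rx":0,"ry":0,"rz":0,"hand":0}]'| grep -E "clock|pos|force"
```

```text
clock: 4.82
position: [0.5136, 0.0394, 0.0304]
contact_force: [10.0, -1.4, -4.7]
gripper_force: 5.1
```

Clip 1 yields only about 1.2 mm at 10 N, so it is sound. I release it and move to the second slide.

```bash
python3 -m pendant '[{"dx":0.004,"dy":0,"dz":0,"rx":0,"ry":0,"rz":0,"hand":0},{"dx":0.005,"dy":0,"dz":0,"rx":0,"ry":0,"rz":0,"hand":0},{"dx":0.004,"dy":0,"dz":-0.005,"rx":0,"ry":0,"rz":0,"hand":0},{"dx":0,"dy":0,"dz":-0.025,"rx":0,"ry":0,"rz":0,"hand":0},{"dx":0,"dy":0,"dz":-0.025,"rx":0,"ry":0,"rz":0,"hand":0},{"dx":0,"dy":0,"dz":0,"rx":0,"ry":0,"rz":0,"hand":0},{"dx":0,"dy":-0.035,"dz":0,"rx":0,"ry":0,"rz":0,"hand":0},{"dx":0,"dy":-0.035,"dz":0,"rx":0,"ry":0,"rz":0,"hand":0},{"dx":0,"dy":0,"dz":0,"rx":0,"ry":0,"rz":0,"hand":0},{"dx":0,"dy":0,"dz":0,"rx":0,"ry":0,"rz":0,"hand":0}]'
python3 - <<'E'
from h import *
rel([SX[1],SY[1],.03])
E
```

```text
clock: 5.65
position: [0.5266, 0.1096, 0.0839]
ee_rot: [0.0, 0.999, -0.046, -0.001]
contact_force: [0.1, 0.3, -0.1]
width: 0.0
gripper_force: 0.0
to go tool mm [ 2.3  0.6 53.9] yaw err deg 0.18 z [-0.002 -0.    -1.   ] q [ 0.08  0.35  1.8  -0.    1.    1.74] w 4.100708565458387e-05 F [ 0.1  0.3 -0.1]
```

```bash
python3 -m pendant '[{"dx":0.002,"dy":0,"dz":0.014,"rx":0,"ry":0,"rz":0,"hand":0},{"dx":0,"dy":0,"dz":0.02,"rx":0,"ry":0,"rz":0,"hand":0},{"dx":0,"dy":0,"dz":0.02,"rx":0,"ry":0,"rz":0,"hand":0},{"dx":0,"dy":0,"dz":0,"rx":0,"ry":0,"rz":0,"hand":0},{"dx":-0.002,"dy":0,"dz":0,"rx":0,"ry":0,"rz":0,"hand":0},{"dx":-0.002,"dy":0,"dz":0,"rx":0,"ry":0,"rz":0,"hand":0},{"dx":0,"dy":0,"dz":0,"rx":0,"ry":0,"rz":0,"hand":0}]'
python3 - <<'E'
from h import *
rel([SX[1],SY[1],.03])
E
```

```text
clock: 6.23
position: [0.5257, 0.1082, 0.0313]
ee_rot: [0.0, 0.999, -0.048, 0.0]
contact_force: [-0.5, -0.1, -1.0]
width: -0.0002
gripper_force: 0.0
to go tool mm [ 2.9 -0.9  1.3] yaw err deg -0.03 z [ 0.001 -0.    -1.   ] q [ 0.07  0.41  1.87 -0.    0.86  1.74] w -0.00023952019327259103 F [-0.5 -0.1 -1. ]
```

```bash
python3 -m pendant '[{"dx":-0.002,"dy":0,"dz":0,"rx":0,"ry":0,"rz":0,"hand":0},{"dx":-0.002,"dy":0,"dz":0,"rx":0,"ry":0,"rz":0,"hand":0},{"dx":-0.002,"dy":0,"dz":0,"rx":0,"ry":0,"rz":0,"hand":0},{"dx":0,"dy":0,"dz":0,"rx":0,"ry":0,"rz":0,"hand":0}]'| grep -E "clock|pos|force"
python3 -m pendant '[{"dx":-0.002,"dy":0,"dz":0,"rx":0,"ry":0,"rz":0,"hand":0},{"dx":0,"dy":0,"dz":0,"rx":0,"ry":0,"rz":0,"hand":0}]'| grep -E "clock|pos|force"
```

```text
clock: 6.57
position: [0.5207, 0.1091, 0.0312]
contact_force: [1.2, -0.6, 2.0]
gripper_force: 0.9
clock: 6.73
position: [0.5195, 0.1094, 0.0312]
contact_force: [3.8, -0.1, 3.3]
gripper_force: 1.9
```

```bash
python3 -m pendant '[{"dx":-0.002,"dy":0,"dz":0,"rx":0,"ry":0,"rz":0,"hand":0},{"dx":0,"dy":0,"dz":0,"rx":0,"ry":0,"rz":0,"hand":0}]'| grep -E "clock|pos|force"
```

```text
clock: 6.9
position: [0.518, 0.1096, 0.0312]
contact_force: [5.4, -0.9, 3.4]
gripper_force: 2.5
```

Slide 2 has already moved about 3.5 mm at 5.4 N, so its clip is weak. I draw it out.

```bash
python3 -m pendant '[{"dx":-0.002,"dy":0,"dz":0,"rx":0,"ry":0,"rz":0,"hand":0},{"dx":-0.002,"dy":0,"dz":0,"rx":0,"ry":0,"rz":0,"hand":0},{"dx":-0.002,"dy":0,"dz":0,"rx":0,"ry":0,"rz":0,"hand":0},{"dx":0,"dy":0,"dz":0,"rx":0,"ry":0,"rz":0,"hand":0}]'| grep -E "clock|pos|force"
```

```text
clock: 7.23
position: [0.5121, 0.1101, 0.0311]
contact_force: [4.0, -0.4, 3.8]
gripper_force: 2.4
```

```bash
python3 -m pendant '[{"dx":-0.004,"dy":0,"dz":0,"rx":0,"ry":0,"rz":0,"hand":0},{"dx":-0.006,"dy":0,"dz":0,"rx":0,"ry":0,"rz":0,"hand":0},{"dx":-0.006,"dy":0,"dz":0,"rx":0,"ry":0,"rz":0,"hand":0},{"dx":-0.006,"dy":0,"dz":0,"rx":0,"ry":0,"rz":0,"hand":0},{"dx":-0.006,"dy":0,"dz":0,"rx":0,"ry":0,"rz":0,"hand":0},{"dx":-0.006,"dy":0,"dz":0,"rx":0,"ry":0,"rz":0,"hand":0},{"dx":-0.006,"dy":0,"dz":0,"rx":0,"ry":0,"rz":0,"hand":0},{"dx":-0.006,"dy":0,"dz":0,"rx":0,"ry":0,"rz":0,"hand":0},{"dx":-0.004,"dy":0,"dz":0,"rx":0,"ry":0,"rz":0,"hand":0}]'| grep -E "clock|pos|force"
```

```text
clock: 7.98
position: [0.4585, 0.1149, 0.0301]
contact_force: [0.8, 0.5, -0.7]
gripper_force: 0.2
```

```bash
python3 -m pendant '[{"dx":-0.004,"dy":0,"dz":0,"rx":0,"ry":0,"rz":0,"hand":0},{"dx":-0.004,"dy":0,"dz":0,"rx":0,"ry":0,"rz":0,"hand":0},{"dx":-0.002,"dy":0,"dz":0,"rx":0,"ry":0,"rz":0,"hand":0},{"dx":-0.001,"dy":0,"dz":0,"rx":0,"ry":0,"rz":0,"hand":0},{"dx":0,"dy":0,"dz":0,"rx":0,"ry":0,"rz":0,"hand":0}]'| grep -E "clock|pos|force"
python3 - <<'E'
from h import *
for n in ('top','side'):
    im=manip.get_image(n)
    g=[c for c,s in blobs(im,*GREEN)]
    print(n,[((p-[.557,0,.022])[:2],p[:2].round(4)) [1] for p in onz(im,g,.022) if .4<p[0]<.65 and 0<p[1]<.3])
    if n=='side': cv2.imwrite('pics/s2.png',cv2.resize(im['frame'][100:300,220:460],None,fx=3,fy=3)[:,:,::-1])
E
```

```text
clock: 8.4
position: [0.4488, 0.1159, 0.0303]
contact_force: [-0.2, -0.1, 0.1]
gripper_force: 0.0
top [array([0.5816, 0.2445]), array([0.5788, 0.1746]), array([0.5332, 0.0133]), array([0.4914, 0.027 ]), array([0.4753, 0.1837])]
side [array([0.5592, 0.0339]), array([0.4921, 0.1115]), array([0.5727, 0.1746]), array([0.5797, 0.244 ])]
```

View pics/s2.png

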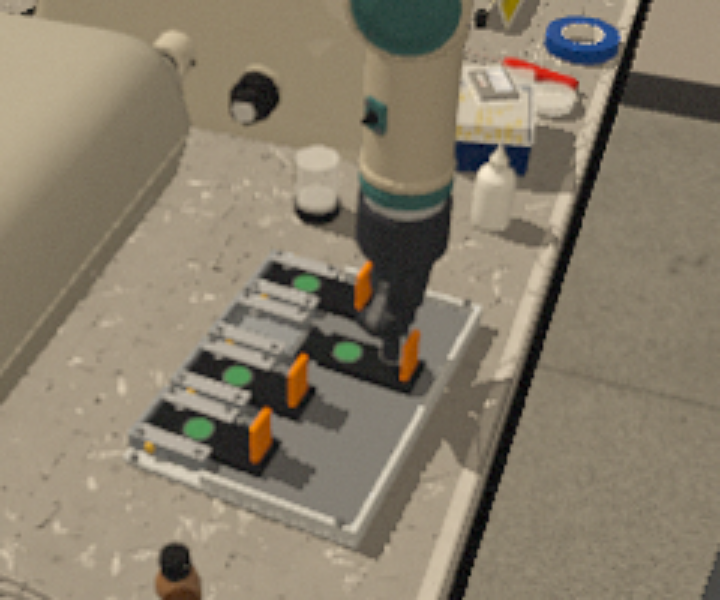

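The crop shows slide 2 lying flat on the deck, with its window at (347,352) 75 mm from home, and slide 1 back home at (307,283). Next is slide 3.

```bash
python3 -m pendant '[{"dx":0.004,"dy":0,"dz":0,"rx":0,"ry":0,"rz":0,"hand":0},{"dx":0,"dy":0,"dz":-0.02,"rx":0,"ry":0,"rz":0,"hand":0},{"dx":0,"dy":0,"dz":-0.035,"rx":0,"ry":0,"rz":0,"hand":0},{"dx":0,"dy":0,"dz":0,"rx":0,"ry":0,"rz":0,"hand":0},{"dx":0.026,"dy":-0.023,"dz":0,"rx":0,"ry":0,"rz":0,"hand":0},{"dx":0.026,"dy":-0.023,"dz":0,"rx":0,"ry":0,"rz":0,"hand":0},{"dx":0.026,"dy":-0.023,"dz":0,"rx":0,"ry":0,"rz":0,"hand":0},{"dx":0,"dy":0,"dz":0,"rx":0,"ry":0,"rz":0,"hand":0},{"dx":0,"dy":0,"dz":0,"rx":0,"ry":0,"rz":0,"hand":0},{"dx":0,"dy":0,"dz":0,"rx":0,"ry":0,"rz":0,"hand":0}]'
python3 - <<'E'
from h import *
rel([SX[2],SY[2],.03])
E
```

```text
clock: 9.33
position: [0.5363, 0.1764, 0.0845]
ee_rot: [0.0, 0.999, -0.048, -0.001]
contact_force: [0.1, 0.5, 0.2]
width: -0.0002
gripper_force: 0.0
to go tool mm [-1.4 -2.1 54.5] yaw err deg 0.02 z [-0.002 -0.001 -1.   ] q [ 0.19  0.38  1.74 -0.    1.02  1.86] w -0.0001687226695062122 F [0.1 0.5 0.2]
```

```bash
python3 -m pendant '[{"dx":0,"dy":-0.002,"dz":0.014,"rx":0,"ry":0,"rz":0,"hand":0},{"dx":0,"dy":0,"dz":0.02,"rx":0,"ry":0,"rz":0,"hand":0},{"dx":0,"dy":0,"dz":0.02,"rx":0,"ry":0,"rz":0,"hand":0},{"dx":0,"dy":0,"dz":0,"rx":0,"ry":0,"rz":0,"hand":0},{"dx":-0.002,"dy":0,"dz":0,"rx":0,"ry":0,"rz":0,"hand":0},{"dx":-0.002,"dy":0,"dz":0,"rx":0,"ry":0,"rz":0,"hand":0},{"dx":-0.001,"dy":0,"dz":0,"rx":0,"ry":0,"rz":0,"hand":0},{"dx":0,"dy":0,"dz":0,"rx":0,"ry":0,"rz":0,"hand":0}]' | grep -E "clock|pos|force"
python3 -m pendant '[{"dx":-0.002,"dy":0,"dz":0,"rx":0,"ry":0,"rz":0,"hand":0},{"dx":-0.001,"dy":0,"dz":0,"rx":0,"ry":0,"rz":0,"hand":0},{"dx":0,"dy":0,"dz":0,"rx":0,"ry":0,"rz":0,"hand":0}]'| grep -E "clock|pos|force"
```

```text
clock: 10.0
position: [0.5327, 0.1792, 0.0325]
contact_force: [-0.0, 0.1, 0.5]
gripper_force: 0.0
clock: 10.25
position: [0.5293, 0.1795, 0.0317]
contact_force: [0.1, -0.8, -0.2]
gripper_force: 0.0
```

```bash
python3 -m pendant '[{"dx":-0.002,"dy":0,"dz":0,"rx":0,"ry":0,"rz":0,"hand":0},{"dx":0,"dy":0,"dz":0,"rx":0,"ry":0,"rz":0,"hand":0}]'| grep -E "clock|pos|force"
```

```text
clock: 10.42
position: [0.528, 0.1798, 0.0316]
contact_force: [0.3, -0.7, 1.0]
gripper_force: 0.5
```

```bash
python3 -m pendant '[{"dx":-0.002,"dy":0,"dz":0,"rx":0,"ry":0,"rz":0,"hand":0},{"dx":-0.001,"dy":0,"dz":0,"rx":0,"ry":0,"rz":0,"hand":0},{"dx":0,"dy":0,"dz":0,"rx":0,"ry":0,"rz":0,"hand":0}]'| grep -E "clock|pos|force"; python3 -m pendant '[{"dx":-0.002,"dy":0,"dz":0,"rx":0,"ry":0,"rz":0,"hand":0},{"dx":0,"dy":0,"dz":0,"rx":0,"ry":0,"rz":0,"hand":0}]'| grep -E "clock|pos|force"
```

```text
clock: 10.67
position: [0.5276, 0.1801, 0.0318]
contact_force: [5.8, -1.2, -2.3]
gripper_force: 2.9
clock: 10.83
position: [0.5271, 0.1803, 0.032]
contact_force: [7.9, -0.6, -3.1]
gripper_force: 3.8
```

```bash
python3 -m pendant '[{"dx":-0.002,"dy":0,"dz":0,"rx":0,"ry":0,"rz":0,"hand":0},{"dx":0,"dy":0,"dz":0,"rx":0,"ry":0,"rz":0,"hand":0}]'| grep -E "clock|pos|force"
python3 -m pendant '[{"dx":0.004,"dy":0,"dz":0,"rx":0,"ry":0,"rz":0,"hand":0},{"dx":0.005,"dy":0,"dz":0,"rx":0,"ry":0,"rz":0,"hand":0},{"dx":0.006,"dy":0,"dz":-0.005,"rx":0,"ry":0,"rz":0,"hand":0},{"dx":0,"dy":0,"dz":-0.025,"rx":0,"ry":0,"rz":0,"hand":0},{"dx":0,"dy":0,"dz":-0.025,"rx":0,"ry":0,"rz":0,"hand":0},{"dx":0,"dy":0,"dz":0,"rx":0,"ry":0,"rz":0,"hand":0},{"dx":0,"dy":-0.035,"dz":0,"rx":0,"ry":0,"rz":0,"hand":0},{"dx":0,"dy":-0.035,"dz":0,"rx":0,"ry":0,"rz":0,"hand":0},{"dx":0,"dy":0,"dz":0,"rx":0,"ry":0,"rz":0,"hand":0},{"dx":0,"dy":0,"dz":0,"rx":0,"ry":0,"rz":0,"hand":0},{"dx":0,"dy":0,"dz":0,"rx":0,"ry":0,"rz":0,"hand":0}]'
python3 - <<'E'
from h import *
rel([SX[3],SY[3],.03])
E
```

```text
clock: 11.0
position: [0.5271, 0.1806, 0.0324]
contact_force: [11.6, -0.5, -3.7]
gripper_force: 5.4
clock: 11.92
position: [0.5411, 0.2482, 0.0856]
ee_rot: [0.001, 0.999, -0.048, -0.001]
contact_force: [-0.0, -0.2, 0.3]
width: 0.0
gripper_force: 0.0
to go tool mm [ 1.  -0.  55.6] yaw err deg 0.05 z [-0.002 -0.001 -1.   ] q [ 0.31  0.42  1.67 -0.    1.05  1.98] w 3.921700669787763e-05 F [-0.  -0.2  0.3]
```

Slide 3 held at 11.6 N with about 1 mm of travel, so its clip is sound. Slide 4 should therefore be weak, and I test it too.

```bash
python3 -m pendant '[{"dx":0,"dy":0,"dz":0.015,"rx":0,"ry":0,"rz":0,"hand":0},{"dx":0,"dy":0,"dz":0.02,"rx":0,"ry":0,"rz":0,"hand":0},{"dx":0,"dy":0,"dz":0.02,"rx":0,"ry":0,"rz":0,"hand":0},{"dx":0,"dy":0,"dz":0,"rx":0,"ry":0,"rz":0,"hand":0},{"dx":-0.002,"dy":0,"dz":0,"rx":0,"ry":0,"rz":0,"hand":0},{"dx":-0.002,"dy":0,"dz":0,"rx":0,"ry":0,"rz":0,"hand":0},{"dx":-0.002,"dy":0,"dz":0,"rx":0,"ry":0,"rz":0,"hand":0},{"dx":0,"dy":0,"dz":0,"rx":0,"ry":0,"rz":0,"hand":0}]' | grep -E "clock|pos|force"
python3 -m pendant '[{"dx":-0.002,"dy":0,"dz":0,"rx":0,"ry":0,"rz":0,"hand":0},{"dx":-0.002,"dy":0,"dz":0,"rx":0,"ry":0,"rz":0,"hand":0},{"dx":0,"dy":0,"dz":0,"rx":0,"ry":0,"rz":0,"hand":0}]'| grep -E "clock|pos|force"
```

```text
clock: 12.58
position: [0.5363, 0.2492, 0.0325]
contact_force: [0.1, 0.1, -0.4]
gripper_force: 0.0
clock: 12.83
position: [0.5338, 0.2499, 0.0324]
contact_force: [3.4, -0.4, 2.4]
gripper_force: 1.5
```

```bash
python3 -m pendant '[{"dx":-0.002,"dy":0,"dz":0,"rx":0,"ry":0,"rz":0,"hand":0},{"dx":-0.002,"dy":0,"dz":0,"rx":0,"ry":0,"rz":0,"hand":0},{"dx":0,"dy":0,"dz":0,"rx":0,"ry":0,"rz":0,"hand":0}]'| grep -E "clock|pos|force"
```

```text
clock: 13.08
position: [0.5311, 0.2504, 0.0325]
contact_force: [5.2, 0.2, 3.9]
gripper_force: 2.6
```

```bash
python3 -m pendant '[{"dx":-0.002,"dy":0,"dz":0,"rx":0,"ry":0,"rz":0,"hand":0},{"dx":-0.002,"dy":0,"dz":0,"rx":0,"ry":0,"rz":0,"hand":0},{"dx":-0.002,"dy":0,"dz":0,"rx":0,"ry":0,"rz":0,"hand":0},{"dx":0,"dy":0,"dz":0,"rx":0,"ry":0,"rz":0,"hand":0}]'| grep -E "clock|pos|force"
```

```text
clock: 13.42
position: [0.5247, 0.251, 0.0324]
contact_force: [3.6, 0.4, 3.8]
gripper_force: 2.2
```

```bash
python3 -m pendant '[{"dx":-0.004,"dy":0,"dz":0,"rx":0,"ry":0,"rz":0,"hand":0},{"dx":-0.006,"dy":0,"dz":0,"rx":0,"ry":0,"rz":0,"hand":0},{"dx":-0.006,"dy":0,"dz":0,"rx":0,"ry":0,"rz":0,"hand":0},{"dx":-0.006,"dy":0,"dz":0,"rx":0,"ry":0,"rz":0,"hand":0},{"dx":-0.006,"dy":0,"dz":0,"rx":0,"ry":0,"rz":0,"hand":0},{"dx":-0.006,"dy":0,"dz":0,"rx":0,"ry":0,"rz":0,"hand":0},{"dx":-0.006,"dy":0,"dz":0,"rx":0,"ry":0,"rz":0,"hand":0},{"dx":-0.006,"dy":0,"dz":0,"rx":0,"ry":0,"rz":0,"hand":0},{"dx":-0.006,"dy":0,"dz":0,"rx":0,"ry":0,"rz":0,"hand":0},{"dx":-0.004,"dy":0,"dz":0,"rx":0,"ry":0,"rz":0,"hand":0},{"dx":-0.002,"dy":0,"dz":0,"rx":0,"ry":0,"rz":0,"hand":0},{"dx":0,"dy":0,"dz":0,"rx":0,"ry":0,"rz":0,"hand":0}]'| grep -E "clock|pos|force"
```

```text
clock: 14.42
position: [0.4633, 0.256, 0.0311]
contact_force: [-0.4, -0.1, 0.4]
gripper_force: 0.0
```

```bash
python3 -m pendant '[{"dx":-0.002,"dy":0,"dz":0,"rx":0,"ry":0,"rz":0,"hand":0},{"dx":-0.001,"dy":0,"dz":0,"rx":0,"ry":0,"rz":0,"hand":0},{"dx":0,"dy":0,"dz":0,"rx":0,"ry":0,"rz":0,"hand":0},{"dx":0.005,"dy":0,"dz":0,"rx":0,"ry":0,"rz":0,"hand":0},{"dx":0,"dy":0,"dz":-0.02,"rx":0,"ry":0,"rz":0,"hand":0},{"dx":0,"dy":0,"dz":-0.03,"rx":0,"ry":0,"rz":0,"hand":0},{"dx":0,"dy":0,"dz":-0.04,"rx":0,"ry":0,"rz":0,"hand":0},{"dx":0,"dy":0,"dz":-0.04,"rx":0,"ry":0,"rz":0,"hand":0},{"dx":0,"dy":0,"dz":-0.04,"rx":0,"ry":0,"rz":0,"hand":0},{"dx":0,"dy":0,"dz":0,"rx":0,"ry":0,"rz":0,"hand":0},{"dx":0,"dy":0,"dz":0,"rx":0,"ry":0,"rz":0,"hand":0}]'| grep -E "clock|pos|force"
python3 - <<'E'
from h import *
im=manip.get_image('side')
g=[c for c,s in blobs(im,*GREEN)]
print([p[:2].round(4) for p in onz(im,g,.022) if .4<p[0]<.65 and 0<p[1]<.3])
cv2.imwrite('pics/s3.png',cv2.resize(im['frame'][100:300,220:460],None,fx=3,fy=3)[:,:,::-1])
E
```

```text
clock: 15.33
position: [0.4684, 0.2564, 0.2041]
contact_force: [0.2, -0.0, -0.7]
gripper_force: 0.0
[array([0.5645, 0.0368]), array([0.4917, 0.1117]), array([0.5723, 0.1749]), array([0.5049, 0.2512])]
```

View pics/s3.png

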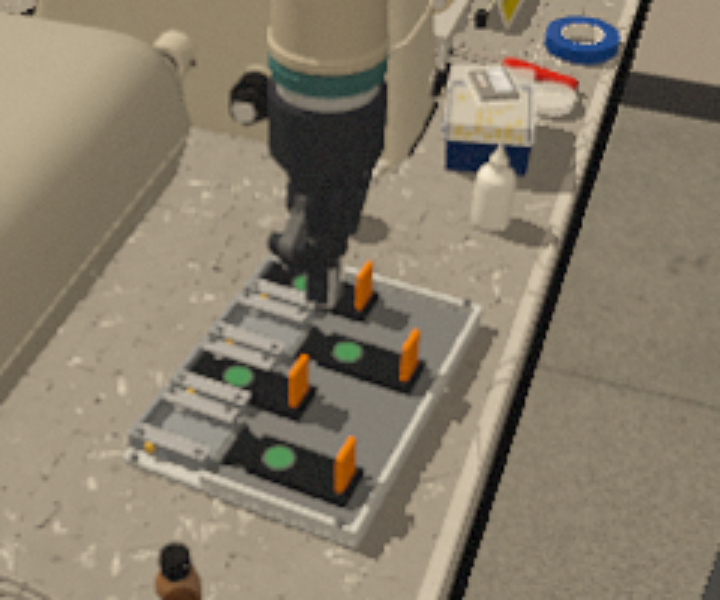

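The crop shows slides 2 and 4 flat on the deck, each about 75 mm out, with windows at (347,352) and (279,457). Slides 1 and 3 are home, and the bottles I can see are standing untouched. I hand the job in.

```bash
python3 -c "
from rig import manip
print(manip.sign_off())"
```

```text
the job is handed in; nothing more can be done
None
```

I drew out the two slides with weak clips (second and fourth from the right), which lie flat on the deck about 75 mm from home; the two that held at 10 to 12 N are home, and the job is handed in with no verdict shown.

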